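# Account for the red ground covers in their caddy

### The job

Before the spacecraft panel is closed, collect the four red ground covers from the bench into the white caddy, each standing upright and right down in the place that fits its shape: round cap in the round pocket, square cover in the square pocket, long cover in the long pocket, tube over the post. Leave the two gold look-alikes, which are flight parts, where they stand, and do not knock any cover over.

Things in the scene. Friction and masses are not known exactly. Their poses are not given: they have to be found in the camera images.
- red_round_mid (a point): Red round cap, a solid cylinder 52 mm in diameter with a small black button on top, 56 mm tall with its underside flat; the point is at its centre, 28 mm above its underside; z up. Stands loose and upright on the table. About 90 g. It goes in the round pocket. The six covers stand 100 mm or more apart between centres, with small bystanders (under 30 mm tall) between.
- red_square_mid (a point): Red square cover, 46 by 46 mm (sides along its x and y), small black square on top, 56 mm tall with its underside flat; the point is at its centre, 28 mm above its underside; z up. Stands loose and upright on the table. About 90 g. It goes in the square pocket.
- red_long_mid (a point): Red long cover, 72 mm along its x and 28 mm along its y, three small black buttons in a row on top, 56 mm tall with its underside flat; the point is at its centre, 28 mm above its underside; z up. Stands loose and upright on the table. About 80 g. It goes in the long pocket.
- red_tube_mid (a point): Red plain tube, open right through, 62 mm outside and 42 mm inside diameter (its axis is z), 56 mm tall with its underside flat; the point is at its centre, 28 mm above its underside; z up. Stands loose and upright on the table. About 90 g. It goes over the post.
- gold_round_mid (a point): Gold look-alike of the round cap: same shape and size, bright steel button. Flight part, to be left alone. 56 mm tall with its underside flat; the point is at its centre, 28 mm above its underside; z up. Stands loose and upright on the table.
- gold_long_mid (a point): Gold look-alike of the long cover: same shape and size (72 mm along x, 28 mm along y), bright steel buttons. Flight part, to be left alone. 56 mm tall with its underside flat; the point is at its centre, 28 mm above its underside; z up. Stands loose and upright on the table.
- nest_round_floor (a point): Black foam plate with a yellow-floored round pocket 70 mm in diameter and 8 mm deep. Point: centre of the surface the cover will stand on (its centre then is 28 mm above); z up, x and y along the sides of the fixed 106 mm square plate. The caddy is a low white tray, 234 mm square, rim 20 mm above the table; it holds four plates two by two, 109 mm centre to centre, in changing order.
- nest_square_floor (a point): Black foam plate with a yellow-floored square pocket 64 by 64 mm, 8 mm deep, sides along x and y. Point: centre of the surface the cover will stand on (its centre then is 28 mm above); z up, x and y along the sides of the fixed 106 mm square plate. Fingertips kept 10 mm or more above the point clear this and the other plates; the caddy rim is 2 mm above the plates.
- nest_slot_floor (a point): Black foam plate with a yellow-floored long pocket, 90 mm along its x and 46 mm along its y, 8 mm deep. Point: centre of the surface the cover will stand on (its centre then is 28 mm above); z up, x and y along the sides of the fixed 106 mm square plate. 
- nest_post_floor (a point): Thin black plate with a yellow disc and an upright metal post in the middle, 24 mm in diameter and 22 mm tall with a tapered top (no pocket). Point: centre of the surface the cover will stand on (its centre then is 28 mm above); z up, x and y along the sides of the fixed 106 mm square plate. The post rises from this point.
There are look-alikes about, which are no part of the job. What is shaped like the part that bears red_square_mid but purple is not meant.

How it is judged:
By the outcome, as a careful person would: the job done as asked, in the order asked, and still so for the second after the job is handed in, with the robot touching nothing.
It also fails if it takes over 118 s, if anything falls off the work surface, if the arm or the gripper's body presses on something with over 40 N, if the wrist force passes 120 N, or if a joint passes its speed limit or range.

### The arm

A 6-joint arm with a two-finger parallel gripper is mounted at the origin on the work surface. World frame = base frame: x ahead of the robot, y to its left, z up, the work surface at z = 0. Lengths are in mm, angles in rad, forces in N, time in s.
With the tool pointing down it reaches from about 325 to 775 mm from the base axis. Payload 5.5 kg.
Tool frame: the origin (TCP) lies between the finger pads; the fingertips stand 11 mm ahead of it and the grasp point (between the pads) lies 8 mm behind it; z points along the fingers, y is the line along which they close (so a half turn about z gives the same grasp; the last joint's range is limited). The gripper opens to 85 mm and grips with 20 to 120 N. Pads are 22 mm wide; open, the fingers measure 114 mm over their backs; the gripper's body (76 mm by 85 mm) begins 54 mm behind the grasp point. The pads swing forward as they close: fully open they stand 13 mm farther back than shut.
Start: joints at [-1.215, 0.091, 1.231, -0, 1.82, -0.057], TCP at [240.707, -549.615, 214.175] pointing down, gripper open.
Joint ranges: [-2.87, 2.87], [-0.86, 2.18], [0.17, 2.46], [-1.51, 4.65], [0.06, 2.69], [-2.65, 2.65]. Speed limits (rad/s): [2.57, 2.57, 3.01, 3.14, 3.14, 3.14].

### API

Orientations are given as [roll, pitch, yaw] about the fixed x, y, z axes, in that order (R = Rz(yaw) Ry(pitch) Rx(roll)).
In Python, from cell import r gives the robot as it stands.
- The arm moves only by the shell command python3 -m jog 'ROWS'. ROWS is JSON, a list of rows, each an object of numbers: "ax", "ay", "az": the turn, a rotation vector about the tool's x, y, z in rad; "x", "y", "z": the shift along the tool's x, y, z in mm; "jaw": the finger opening in mm, from 0 to 85.4. A call has 1 to 12 rows; each row shifts and turns the commanded pose from where the row before left it, along the tool's axes as they then stand; what a row does not reach is not made up. A row lasts 1/12 s, in which the tool goes at most 41.7 mm and 7.16 degrees, less where a joint would pass 70% of its speed; a pose out of reach is approached as far as the arm can. A call is refused whole if a number of a shift passes 41.7 or a number of a turn 0.125, either way. A call with a gripper value outside its range is refused whole. The fingers move at their own pace and stop on an object; the grip force is fixed at half the most. Time passes only in rows, so rows that do not move let the fingers close. It gives the time, the measured TCP pose, the force, the opening and the grip force at its end, in the units of the state.
- r.get_state(): the state, without advancing time (a new reading comes with each control period).
- r.camera(name): name is "side" or "top" or "wrist"; returns the picture (384x512x3 uint8, blue, green, red); there is no depth.
- r.get_calibration(name): a dict with "camera_matrix" (3x3 intrinsics, pixels), "R" (3x3) and "t" (3): a world point X has camera coordinates R X + t. Camera axes: x right, y down, z forward; pixel columns grow to the right and rows downward; lengths in mm; the calibration is good to about 2 mm. A picture is of the moment at which its call begins: read the wrist's pose just before it. get_calibration takes no time and is no camera call; for the wrist camera it gives the pose at the moment of the call.
- r.job_done(): hands the job in; it is judged then, once.
Trained networks look in the newest picture that a camera, given by its name, has taken for a name from the list of things; names that differ only in an ending like _2 or _b are one class to them, and where a whole thing is asked for, a point or a joint stands for the part that bears it (a point fixed in the world has none). Each returns a list of dicts, best first, with "p" (0 to 1); they miss things now and then, are a little off and sometimes report something else, mostly with a low value. They report only what shows in the picture. A call takes as long as a camera call. They do not tell look-alikes from the thing itself.
- r.look_for(camera, name): "extent" ([left, top, width, height] in pixels, round what is visible of it).
- r.pinpoint(camera, name): "uv" ([column, row] in pixels: a listed point, or the origin of a listed thing).
The state is a dict: "time_s": time; "joint_pos": joint angles; "dq": joint speeds; "joint_torque": joint torques, N m; "tool_pos": TCP position; "ee_rot": TCP orientation; "ft_force": force on the tool from outside, world axes, zero at the start; "moment": the same for the moment, N m; "gripper_width": finger opening in mm; "grasp_force": force on a finger pad.
Only numpy, scipy, OpenCV 4.12 (cv2) and the standard library are available. Lean on these libraries where they do the work, as an engineer would, in place of code of your own. Each camera call takes 0.05 s, during which the arm holds its last target. There are 200 camera calls.

## Working session

There is one attempt and no reset: what is moved stays moved. The work goes in short steps, Python scripts to look and compute and a shell command to move; the robot and the scene stay as the last step left them, time stands still between calls to the robot, and variables do not carry over. Pictures are saved under pics/ and viewed, at most 14 in all, crops included, and the job is handed in when it is done.

```bash
ls; mkdir -p pics; python3 - <<'E'
from cell import r
import cv2
s=r.get_state();print(s)
for c in("top","side"):
    im=r.camera(c);cv2.imwrite(f"pics/{c}0.png",im)
    k=r.get_calibration(c);print(c,k)
    for n in "red_round_mid red_square_mid red_long_mid red_tube_mid gold_round_mid gold_long_mid nest_round_floor nest_square_floor nest_slot_floor nest_post_floor".split():
        print(n,[(d["uv"],round(d["p"],2)) for d in r.pinpoint(c,n)])
E
```

```text
pics
{'time_s': 0.0, 'joint_pos': array([-1.21472445e+00,  9.18779850e-02,  1.23190668e+00, -1.26109092e-05,
        1.81976420e+00, -5.67006544e-02]), 'dq': array([ 2.19587767e-04,  1.03004239e-06,  2.47864667e-04,  5.23776792e-04,
       -8.62668637e-04,  3.11552796e-04]), 'joint_torque': array([ 3.03363471e-03, -4.58726084e+01, -4.18017554e+01,  1.93105434e-04,
        1.16255853e-02,  3.17439378e-05]), 'tool_pos': array([ 240.57639166, -549.31971034,  213.02768816]), 'ee_rot': array([-3.13963890e+00, -9.86501931e-05,  4.12769342e-01]), 'ft_force': array([ 0.4217137 ,  1.18837687, -0.21076564]), 'moment': array([ 0.00802817, -0.01053112, -0.01631385]), 'grasp_force': 0.0, 'gripper_width': 85.72066159295697}
top {'camera_matrix': array([[434.3943083 ,   0.        , 254.97270738],
       [  0.        , 434.3943083 , 187.04127214],
       [  0.        ,   0.        ,   1.        ]]), 'R': array([[ 0.01000287, -0.99990996, -0.00894523],
       [-0.98861053, -0.00854566, -0.15025378],
       [ 0.15016381,  0.01034632, -0.98860699]]), 't': array([-13.60636775, 480.14801596, 938.12365827
[... 631 characters left out ...]
': array([[-0.74691433, -0.66463799,  0.01937315],
       [-0.38150239,  0.4045019 , -0.83116433],
       [ 0.54458691, -0.62819945, -0.55568925]]), 't': array([358.61180959, 236.51524078, 773.17073892])}
red_round_mid [([328.9, 165.3], 0.74)]
red_square_mid [([303.3, 184.0], 0.83), ([341.5, 195.7], 0.63)]
red_long_mid [([226.4, 186.7], 0.93)]
red_tube_mid [([289.4, 154.4], 0.8)]
gold_round_mid [([264.0, 160.0], 0.66), ([227.7, 185.3], 0.41)]
gold_long_mid [([265.5, 202.5], 0.83)]
nest_round_floor [([133.6, 234.2], 0.61), ([292.1, 154.7], 0.18)]
nest_square_floor [([192.0, 242.7], 0.75)]
nest_slot_floor [([152.9, 262.0], 0.84)]
nest_post_floor [([179.7, 223.2], 0.88), ([262.7, 164.3], 0.48)]
```

```bash
python3 -c "
import cv2
a=cv2.imread('pics/top0.png');cv2.imwrite('pics/topc.png',cv2.resize(a[90:300,70:430],None,fx=2.2,fy=2.2,interpolation=cv2.INTER_CUBIC))"
```

```text
(no output)
```

View pics/topc.png

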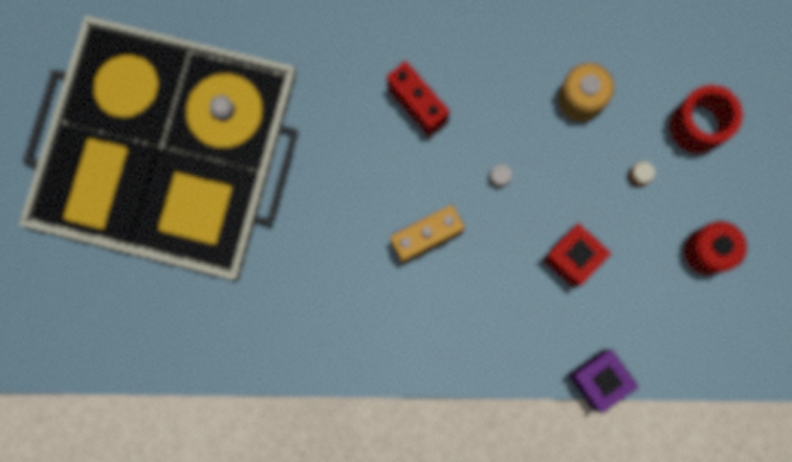

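View pics/side0.png

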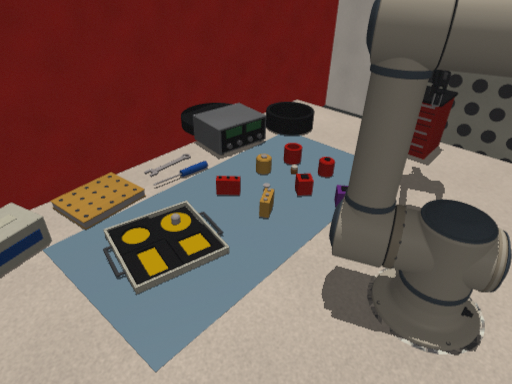

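The crop shows the red round cap (395,202), red square (330,207) with its purple look-alike at (345,263), red long (260,135), red tube (390,143), gold round (337,132) and gold long (263,199). The pockets are round (127,130), post (170,139), slot (114,173) and square (158,184). The networks' points agree. The red square at (330,207) is the one meant, since the one at (345,263) is purple. Next I fit poses using silhouettes and triangulation.

```bash
cat > h.py <<'E'
import numpy as np, cv2
from scipy.optimize import minimize
from cell import r
def proj(k,X):
    c=np.asarray(X)@np.array(k["R"]).T+k["t"]; p=c@np.array(k["camera_matrix"]).T
    return p[:,:2]/p[:,2:]
def ray(k,uv,z):
    R=np.array(k["R"]);o=-R.T@k["t"];d=R.T@np.linalg.inv(k["camera_matrix"])@[uv[0],uv[1],1]
    return o+d*(z-o[2])/d[2]
def tri(ks,uvs):
    A=[];b=[]
    for k,uv in zip(ks,uvs):
        P=np.array(k["camera_matrix"])@np.c_[k["R"],k["t"]]
        for i in(0,1):
            q=P[i]-uv[i]*P[2];q=q/np.linalg.norm(q[:3]);A.append(q[:3]);b.append(-q[3])
    X,res,_,_=np.linalg.lstsq(np.array(A),np.array(b),rcond=None);return X,np.sqrt(res)
def red(im):
    h=cv2.cvtColor(im,cv2.COLOR_BGR2HSV)
    return (((h[...,0]<8)|(h[...,0]>172))&(h[...,1]>150)&(h[...,2]>50)).astype(np.uint8)
def yel(im):
    h=cv2.cvtColor(im,cv2.COLOR_BGR2HSV)
    return ((h[...,0]>18)&(h[...,0]<32)&(h[...,1]>140)&(h[...,2]>90)).astype(np.uint8)
t=np.linspace(0,2*np.pi,40)[:-1]
SH=dict(round=26*np.c_[np.cos(t),np.sin(t)],tube=31*np.c_[np.cos(t),np.sin(t)],
 square=23*np.array([[1,1],[-1,1],[-1,-1],[1,-1]]),long=np.array([[36,14],[-36,14],[-36,-14],[36,-14]]))
def poly(k,sh,p,z0=0,z1=56):
    c,s=np.cos(p[2]),np.sin(p[2]);q=sh@np.array([[c,s],[-s,c]])+p[:2]
    X=np.r_[np.c_[q,np.full(len(q),z0)],np.c_[q,np.full(len(q),z1)]]
    return cv2.convexHull(proj(k,X).astype(np.float32))[:,0]
def fit(views,sh,p0,free_yaw=True,z0=0,z1=56):
    """views: (calib,mask); contour of the blob nearest the guess vs model outline, IoU on 8x raster"""
    data=[]
    for k,m in views:
        g=poly(k,sh,p0,z0,z1);x0,y0=np.floor(g.min(0)-8).astype(int);x1,y1=np.ceil(g.max(0)+8).astype(int)
        x0,y0=max(x0,0),max(y0,0);sub=m[y0:y1,x0:x1]
        cs,_=cv2.findContours(cv2.resize(sub*255,None,fx=8,fy=8,interpolation=cv2.INTER_LINEAR)//128,cv2.RETR_EXTERNAL,cv2.CHAIN_APPROX_NONE)
        cen=((g.mean(0)-[x0,y0])*8)
        c=max(cs,key=lambda c:cv2.contourArea(c)-20*np.linalg.norm(c[:,0].mean(0)-cen))
        M=np.zeros((sub.shape[0]*8,sub.shape[1]*8),np.uint8);cv2.fillPoly(M,[cv2.convexHull(c)],1);data.append((k,M,(x0,y0)))
    def cost(p,zz=None):
        s=0
        for k,M,o in data:
            A=np.zeros_like(M);cv2.fillConvexPoly(A,np.round((poly(k,sh,p,z0,z1)-o+.5)*8).astype(np.int32),1)
            s-=(A&M).sum()/(A|M).sum()
        return s/len(data)
    best=None
    for y in (np.arange(0,np.pi,.2) if free_yaw else [p0[2]]):
        f=(lambda p:cost([p[0],p[1],p[2]*.01])) if free_yaw else (lambda p:cost([*p,p0[2]]))
        i=[p0[0],p0[1],y*100] if free_yaw else list(p0[:2])
        sim=np.array([i]+[np.add(i,8*e) for e in np.eye(len(i))])
        o=minimize(f,i,method="Nelder-Mead",options=dict(initial_simplex=sim,xatol=.1,fatol=1e-4))
        if best is None or o.fun<best[1]: best=([*o.x[:2],o.x[2]*.01 if free_yaw else p0[2]],o.fun)
    return np.array(best[0]),-best[1]
E
python3 - <<'E'
from h import *
np.set_printoptions(precision=2,suppress=True)
kt,ks=r.get_calibration("top"),r.get_calibration("side")
it,is_=cv2.imread("pics/top0.png"),cv2.imread("pics/side0.png")
P=dict(round=([395.4,202.2],[328.9,165.3]),square=([329.8,208.6],[303.3,184]),long=([260.2,135.2],[226.4,186.7]),tube=([389,143],[289.4,154.4]),
gr=([337.4,131.9],[264,160]),gl=([262.9,200.8],[265.5,202.5]),purple=([341.3,263],[341.5,195.7]),
nround=([126.8,132],[133.6,234.2]),nsq=([156.1,181.5],[192,242.7]),nslot=([114.3,173.3],[152.9,262]),npost=([168.2,139.9],[179.7,223.2]))
for n,(a,b) in P.items():
    X,e=tri([kt,ks],[a,b]);print(n,X,e,end=" ")
    if n in SH:
        for nm,v in(("both",[(kt,red(it)),(ks,red(is_))]),("top",[(kt,red(it))]),("side",[(ks,red(is_))])): print(nm,*fit(v,SH[n],[X[0],X[1],0],n in("square","long")),end=" | ")
    elif n[0]=="n": print("top@10",ray(kt,a,10))
    print()
Y=yel(it);nn,l,st,ce=cv2.connectedComponentsWithStats(Y)
for i in range(1,nn):
    if st[i,4]>150: 
        c=max(cv2.findContours((l==i).astype(np.uint8),0,1)[0],key=cv2.contourArea)
        q=np.array([ray(kt,p[0],10)[:2] for p in c],np.float32); print(ray(kt,ce[i],10),cv2.minAreaRect(q),ce[i])
print([d for d in r.get_calibration("wrist").items()])
E
```

```text
round [ 446.23 -326.51   28.08] [5.89] both [ 450.86 -322.16    0.  ] 0.7775012503642742 | top [ 448.98 -317.99    0.  ] 0.723519536019536 | side [ 450.83 -322.03    0.  ] 0.8367356472181997 | 
square [ 435.76 -176.22   28.05] [2.83] both [ 440.95 -179.95    0.73] 0.8460898854802468 | top [ 441.47 -180.96    2.27] 0.8070396161273333 | side [ 441.92 -181.34    0.73] 0.886633488773071 | 
long [607.74 -18.47  15.67] [3.31] both [603.2  -16.25   0.78] 0.8099956309503374 | top [602.22 -22.12   0.71] 0.7837409159072557 | side [603.31 -16.04   0.8 ] 0.8602959462820194 | 
tube [ 591.62 -316.02   18.59] [4.89] both [ 586.65 -317.92    0.  ] 0.8290541058247489 | top [ 582.73 -317.19    0.  ] 0.7621106118347458 | side [ 586.67 -318.      0.  ] 0.8970986296734901 | 
gr [ 610.01 -195.07   37.41] [1.89] 
gl [454.32 -24.45  28.03] [6.82] 
purple [ 316.39 -199.11   29.66] [3.62] 
nround [614.84 296.22  17.3 ] [7.85] top@10 [612.77 294.4   10.  ]

nsq [493.63 218.19  14.36] [1.6] top@10 [495.22 220.    10.  ]

nslot [513.9  318.71   7.65] [0.4] top@10 [513.68 318.11  10.  ]

npost [587.63 190.31  10.
[... 580 characters left out ...]
5156) [171.57 139.98]
[514.51 321.21  10.  ] ((514.9651489257812, 321.1673583984375), (46.3572998046875, 92.1380844116211), 76.48603057861328) [112.99 172.94]
[488.94 214.8   10.  ] ((489.13720703125, 214.8646240234375), (65.04678344726562, 65.86424255371094), 76.34895324707031) [158.22 184.2 ]
[459.87 -28.39  10.  ] ((462.9296569824219, -28.442665100097656), (26.875118255615234, 70.98499298095703), 27.28826141357422) [263.38 197.61]
[('camera_matrix', array([[300.82,   0.  , 255.5 ],
       [  0.  , 300.82, 190.91],
       [  0.  ,   0.  ,   1.  ]])), ('R', array([[ 0.4 , -0.92, -0.  ],
       [-0.88, -0.38,  0.29],
       [-0.27, -0.12, -0.96]])), ('t', array([-600.03,  -37.38,  380.3 ]))]
```

```bash
python3 -m jog '[{"az":0.103},{"az":0.103},{"az":0.103},{"az":0.104},{"x":26,"y":-30},{"x":26,"y":-30},{"x":26,"y":-30},{"x":26,"y":-30},{"x":26,"y":-30},{"x":26,"y":-30},{"x":26,"y":-30},{"x":26,"y":-30}]' && python3 - <<'E'
from h import *
np.set_printoptions(precision=3,suppress=True)
s=r.get_state();print(s["time_s"],s["tool_pos"],s["ee_rot"])
k=r.get_calibration("wrist");im=r.camera("wrist");cv2.imwrite("pics/w1.png",im);m=red(im)
for n,p in dict(round=[449,-320,0],square=[441,-180,.72],long=[603,-18,.78],tube=[586,-317,0]).items():
    try: print(n,*fit([(k,m)],SH[n],p,n in("square","long")))
    except Exception as e: print(n,e)
    for d in r.pinpoint("wrist","red_%s_mid"%n): print(d["uv"],d["p"],ray(k,d["uv"],28))
E
```

```text
invalid input at $[0]: expected keys ax, ay, az, x, y, z, jaw
```

```bash
cat > look.py <<'E'
from h import *
import sys
np.set_printoptions(precision=3,suppress=True)
s=r.get_state();print(s["time_s"],s["tool_pos"],s["ee_rot"])
k=r.get_calibration("wrist");im=r.camera("wrist");cv2.imwrite("pics/%s.png"%sys.argv[1],im);m=red(im)
for n,p in dict(round=[449,-320,0],square=[441,-180,.72],long=[603,-18,.78],tube=[586,-317,0]).items():
    if n not in sys.argv[2:]: continue
    try: print(n,*fit([(k,m)],SH[n],p,n in("square","long")))
    except Exception as e: print(n,e)
    for d in r.pinpoint("wrist","red_%s_mid"%n): print(d["uv"],d["p"],ray(k,d["uv"],28))
E
python3 -m jog '[{"ax":0,"ay":0,"az":0.103,"x":0,"y":0,"z":0,"jaw":85},{"ax":0,"ay":0,"az":0.103,"x":0,"y":0,"z":0,"jaw":85},{"ax":0,"ay":0,"az":0.103,"x":0,"y":0,"z":0,"jaw":85},{"ax":0,"ay":0,"az":0.104,"x":0,"y":0,"z":0,"jaw":85},{"ax":0,"ay":0,"az":0,"x":26,"y":-30,"z":0,"jaw":85},{"ax":0,"ay":0,"az":0,"x":26,"y":-30,"z":0,"jaw":85},{"ax":0,"ay":0,"az":0,"x":26,"y":-30,"z":0,"jaw":85},{"ax":0,"ay":0,"az":0,"x":26,"y":-30,"z":0,"jaw":85},{"ax":0,"ay":0,"az":0,"x":26,"y":-30,"z":0,"jaw":85},{"ax":0,"ay":0,"az":0,"x":26,"y":-30,"z":0,"jaw":85},{"ax":0,"ay":0,"az":0,"x":26,"y":-30,"z":0,"jaw":85},{"ax":0,"ay":0,"az":0,"x":26,"y":-30,"z":0,"jaw":85}]' && python3 look.py w1 round square long tube
```

```text
time_s: 2.1
tool_pos: [449.7, -308.0, 214.4]
ee_rot: [3.141, -0.0, -0.0]
ft_force: [1.1, -1.3, 0.2]
gripper_width: 84.9
grasp_force: 0.0
2.1 [ 449.702 -308.015  214.433] [ 3.141 -0.    -0.   ]
round [ 451.749 -323.5      0.   ] 0.8437192356885392
square [ 441.624 -183.707    0.744] 0.8817909012964743
[150.1, 172.5] 0.71 [ 442.07  -183.232   28.   ]
[175.0, 266.5] 0.61 [ 316.362 -202.85    28.   ]
long [604.407 -14.912   0.709] 0.9446622436670687
tube [ 585.73  -317.748    0.   ] 0.9421435995612395
[267.7, 36.9] 0.68 [ 586.957 -320.552   28.   ]
```

View pics/w1.png

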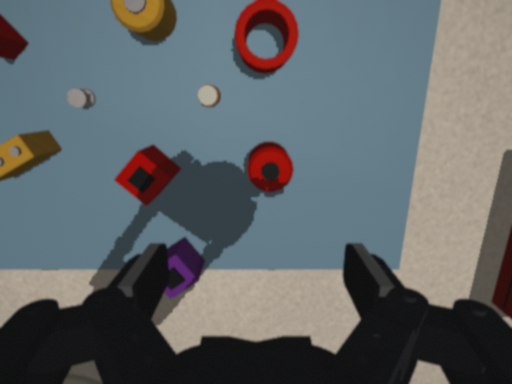

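The wrist view confirms the red round cap (270,167), red square (147,175), tube (266,37) and purple look-alike (182,268), all standing. I'll refine the round cap with a looser mask before grasping.

```bash
sed -i 's/>150)&(h\[...,2\]>50)/>130)\&(h[...,2]>32)/' h.py; python3 - <<'E'
from h import *
k=r.get_calibration("wrist");im=cv2.imread("pics/w1.png");m=red(im)
for n,p in dict(round=[449,-320,0],square=[441,-180,.72]).items(): print(n,*fit([(k,m)],SH[n],p,n=="square"))
g=cv2.cvtColor(im,6)
for n,(u,v,w) in dict(round=(270,171,14),square=(142,180,16)).items():
    sub=(g[v-w:v+w,u-w:u+w]<38).astype(np.uint8);c=cv2.connectedComponentsWithStats(sub)
    i=1+c[2][1:,4].argmax();print(n,c[2][i],ray(k,c[3][i]+[u-w,v-w],56))
E
```

```text
round [ 452.01545429 -324.31517553    0.        ] 0.863664156405037
square [ 440.27817931 -185.83744285    2.32312939] 0.8935182186759238
round [  0   6  28  22 348] [ 444.50953326 -324.46458435   56.        ]
square [  2   0  30  32 625] [ 437.27405161 -188.95107481   56.        ]
```

```bash
python3 -m jog '[{"ax":0,"ay":0,"az":0,"x":1.5,"y":15.5,"z":20,"jaw":85},{"ax":0,"ay":0,"az":0,"x":0,"y":0,"z":40,"jaw":85},{"ax":0,"ay":0,"az":0,"x":0,"y":0,"z":40,"jaw":85},{"ax":0,"ay":0,"az":0,"x":0,"y":0,"z":30,"jaw":85},{"ax":0,"ay":0,"az":0,"x":0,"y":0,"z":30,"jaw":85},{"ax":0,"ay":0,"az":0,"x":0,"y":0,"z":28,"jaw":85},{"ax":0,"ay":0,"az":0,"x":0,"y":0,"z":0,"jaw":85},{"ax":0,"ay":0,"az":0,"x":0,"y":0,"z":0,"jaw":40},{"ax":0,"ay":0,"az":0,"x":0,"y":0,"z":0,"jaw":40},{"ax":0,"ay":0,"az":0,"x":0,"y":0,"z":0,"jaw":40},{"ax":0,"ay":0,"az":0,"x":0,"y":0,"z":0,"jaw":40},{"ax":0,"ay":0,"az":0,"x":0,"y":0,"z":0,"jaw":40}]'
```

```text
time_s: 3.35
tool_pos: [452.8, -326.0, 33.2]
ee_rot: [3.138, -0.007, 0.0]
ft_force: [-3.2, 6.9, 16.6]
gripper_width: 39.8
grasp_force: 8.9
```

```bash
python3 - <<'E'
from h import *
s=r.get_state();print(s)
a=r.camera("side");b=r.camera("wrist")
cv2.imwrite("pics/g1.png",np.hstack([cv2.resize(a[110:230,240:400],(512,384)),cv2.resize(b,(288,216)) if 0 else cv2.resize(b,(288,384))]))
E
```

```text
{'time_s': 3.35, 'joint_pos': array([-0.68626025,  0.01228039,  1.63408709,  0.00195298,  1.48773042,
        0.88410562]), 'dq': array([ 0.00292292, -0.00135351,  0.00507871, -0.00179001, -0.00613599,
       -0.00063113]), 'joint_torque': array([ -2.31253378, -32.00537682, -34.31438684,  -1.12591892,
        -2.46544674,   0.04770592]), 'tool_pos': array([ 452.77411759, -326.00359504,   33.19287173]), 'ee_rot': array([ 3.13834720e+00, -7.03055727e-03,  2.87116711e-04]), 'ft_force': array([-3.22565875,  6.89337704, 16.56147478]), 'moment': array([1.28226847, 0.68602831, 0.01219402]), 'grasp_force': 8.875396671937779, 'gripper_width': 39.81167702528472}
```

View pics/g1.png

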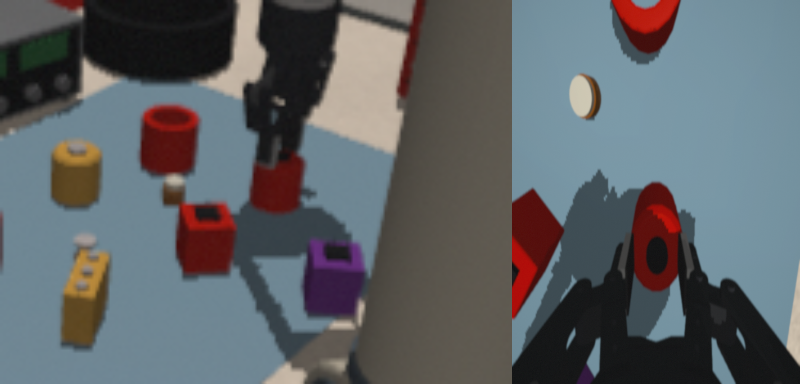

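```bash
python3 - <<'E'
from h import *
a=r.camera("side");b=r.camera("wrist");ks,kw=r.get_calibration("side"),r.get_calibration("wrist")
print(kw["R"],kw["t"],-np.array(kw["R"]).T@kw["t"])
o=[]
for k,im,(x,y,w,h) in((ks,a,(300,135,60,56)),(kw,b,(150,130,200,187))):
    print(fit([(k,red(im))],SH["round"],[452,-324,0],False))
    f=400/w;c=cv2.resize(im[y:y+h,x:x+w],(400,int(h*f)))
    for col,p in(((0,255,0),[452,-324,0]),):
        cv2.polylines(c,[np.int32((poly(k,SH["round"],p)-[x,y]+.5)*f)],True,col)
    for yy in(-306,-346):
      for z in(22,33,41): cv2.circle(c,tuple(map(int,(proj(k,[[452.8,yy,z]])[0]-[x,y]+.5)*f)),3,(255,255,0),-1)
    o.append(c[:373])
cv2.imwrite("pics/g2.png",np.hstack(o))
E
```

```text
[[ 6.11789284e-04 -9.99997503e-01  2.14946383e-03]
 [-9.58601592e-01  2.55993116e-05  2.84750745e-01]
 [-2.84750089e-01 -2.23468691e-03 -9.58599183e-01]] [-326.2403481   449.6770265   334.70430183] [ 526.5677837  -325.5030855   193.50264355]
(array([ 450.66833496, -324.10021973,    0.        ]), np.float64(0.7582967187061793))
(array([ 452.09574266, -326.79122671,    0.        ]), np.float64(0.8164851609302882))
```

View pics/g2.png

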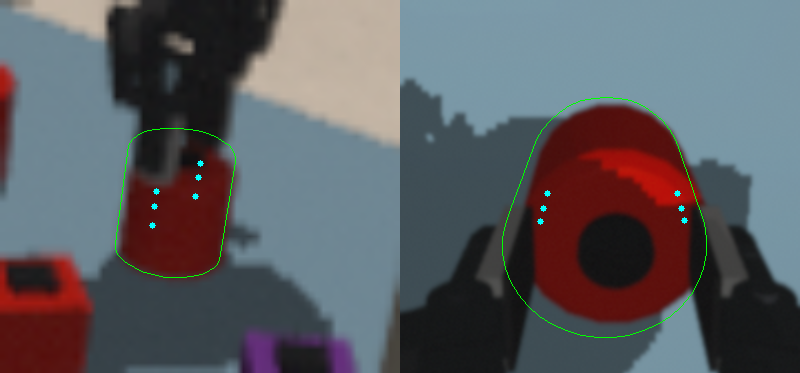

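The jaw closed to 40 mm on a 52 mm cap with 17 N upward. Both views suggest the fingertips rest on the cap's top instead of straddling it. I'll lift a little and look.

```bash
python3 -m jog '[{"ax":0,"ay":0,"az":0,"x":0,"y":0,"z":-10,"jaw":40},{"ax":0,"ay":0,"az":0,"x":0,"y":0,"z":-15,"jaw":40},{"ax":0,"ay":0,"az":0,"x":0,"y":0,"z":-25,"jaw":40},{"ax":0,"ay":0,"az":0,"x":0,"y":0,"z":0,"jaw":40},{"ax":0,"ay":0,"az":0,"x":0,"y":0,"z":0,"jaw":40},{"ax":0,"ay":0,"az":0,"x":0,"y":0,"z":0,"jaw":40}]';python3 - <<'E'
from h import *
s=r.get_state();p=s["tool_pos"];print(s["joint_pos"])
a=r.camera("side");b=r.camera("wrist");ks,kw=r.get_calibration("side"),r.get_calibration("wrist")
o=[]
for k,im,(x,y,w,h) in((ks,a,(290,115,80,75)),(kw,b,(130,150,250,233))):
    f=400/w;c=cv2.resize(im[y:y+h,x:x+w],(400,int(h*f)))
    cv2.polylines(c,[np.int32((poly(k,SH["round"],[452,-324,0])-[x,y]+.5)*f)],True,(0,255,0))
    for yy in(-20,20):
      for z,col in((-11,(255,255,0)),(0,(255,0,255)),(20,(0,255,255))): cv2.circle(c,tuple(map(int,(proj(k,[p+[0,yy,z]])[0]-[x,y]+.5)*f)),3,col,-1)
    o.append(c[:372])
cv2.imwrite("pics/g3.png",np.hstack(o))
E
```

```text
time_s: 4.05
tool_pos: [450.6, -325.5, 77.0]
ee_rot: [3.14, -0.001, -0.0]
ft_force: [0.1, -0.6, -0.0]
gripper_width: 40.2
grasp_force: 0.0
[-6.86767349e-01 -1.24658113e-02  1.57976208e+00 -9.96279912e-05
  1.57253814e+00  8.84253424e-01]
```

View pics/g3.png

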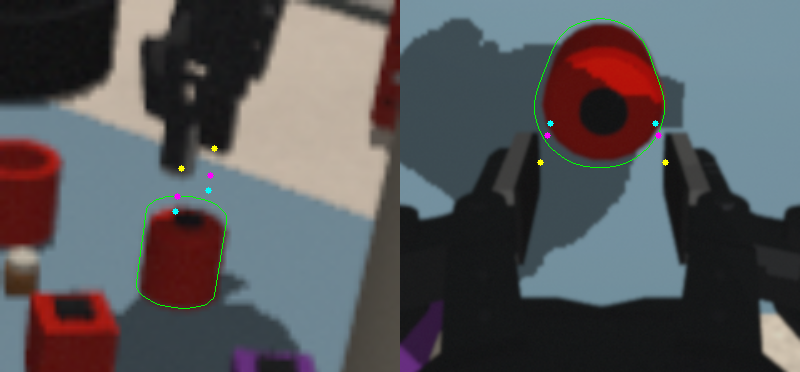

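```bash
python3 - <<'E'
from h import *
np.set_printoptions(precision=2,suppress=True)
ks,kt=r.get_calibration("side"),r.get_calibration("top")
a,t0,b=cv2.imread("pics/side0.png"),cv2.imread("pics/top0.png"),r.camera("wrist");kw=r.get_calibration("wrist")
P=dict(round=[451,-324,0],tube=[586,-318,0],square=[441.5,-183,.73],long=[604,-16,.74])
for n,p in P.items():
  for nm,k,im in(("side",ks,a),("top",kt,t0),("wrist",kw,b)):
    best=max(((*fit([(k,red(im))],SH[n]*f,p,False,0,h),f,h) for f in(.8,.85,.9,.95,1) for h in(36,41,46,51,56) ),key=lambda q:q[1]) if not(nm=="wrist" and n!="round") else 0
    print(n,nm,best)
E
```

```text
round side (array([ 451.3 , -323.38,    0.  ]), np.float64(0.9623836126629423), 1, 46)
round top (array([ 449.3 , -322.64,    0.  ]), np.float64(0.9618836155055972), 0.9, 51)
round wrist (array([ 448.09, -325.62,    0.  ]), np.float64(0.9746572820925603), 1, 41)
tube side (array([ 586.5 , -319.52,    0.  ]), np.float64(0.9586509586509586), 0.95, 51)
tube top (array([ 584.58, -318.36,    0.  ]), np.float64(0.9690483751455489), 0.95, 51)
tube wrist 0
square side (array([ 442.87, -183.48,    0.73]), np.float64(0.9529695507989147), 1, 46)
square top (array([ 440.83, -181.79,    0.73]), np.float64(0.9293913726003205), 0.95, 46)
square wrist 0
long side (array([602.59, -16.89,   0.74]), np.float64(0.9569359756097561), 0.95, 51)
long top (array([603.97, -17.59,   0.74]), np.float64(0.9503688127899603), 0.9, 51)
long wrist 0
```

The fingertips actually sit about 20 mm behind the reported TCP, seen in both views at (180,170) and (530,135), and the cap is still upright. I'll descend open, lower than planned, in steps and watch the force.

```bash
python3 -m jog '[{"ax":0,"ay":0,"az":0,"x":-1,"y":-1.5,"z":0,"jaw":85},{"ax":0,"ay":0,"az":0,"x":0,"y":0,"z":0,"jaw":85},{"ax":0,"ay":0,"az":0,"x":0,"y":0,"z":0,"jaw":85},{"ax":0,"ay":0,"az":0,"x":0,"y":0,"z":0,"jaw":85},{"ax":0,"ay":0,"az":0,"x":0,"y":0,"z":0,"jaw":85},{"ax":0,"ay":0,"az":0,"x":0,"y":0,"z":20,"jaw":85},{"ax":0,"ay":0,"az":0,"x":0,"y":0,"z":20,"jaw":85},{"ax":0,"ay":0,"az":0,"x":0,"y":0,"z":11,"jaw":85},{"ax":0,"ay":0,"az":0,"x":0,"y":0,"z":0,"jaw":85},{"ax":0,"ay":0,"az":0,"x":0,"y":0,"z":0,"jaw":85},{"ax":0,"ay":0,"az":0,"x":0,"y":0,"z":0,"jaw":85}]';python3 - <<'E'
from h import *
s=r.get_state();p=s["tool_pos"]
a=r.camera("side");b=r.camera("wrist");ks,kw=r.get_calibration("side"),r.get_calibration("wrist")
o=[]
for k,im,(x,y,w,h) in((ks,a,(290,115,80,75)),(kw,b,(130,150,250,233))):
    f=400/w;c=cv2.resize(im[y:y+h,x:x+w],(400,int(h*f)))
    cv2.polylines(c,[np.int32((poly(k,SH["round"],[450,-324,0],0,46)-[x,y]+.5)*f)],True,(0,255,0))
    for yy in(-42,42):
      for z,col in((-11,(255,255,0)),(0,(255,0,255)),(20,(0,255,255))): cv2.circle(c,tuple(map(int,(proj(k,[p+[0,yy,z]])[0]-[x,y]+.5)*f)),3,col,-1)
    o.append(c[:372])
cv2.imwrite("pics/g4.png",np.hstack(o))
E
```

```text
time_s: 5.12
tool_pos: [449.7, -324.1, 26.3]
ee_rot: [3.141, -0.001, -0.0]
ft_force: [0.0, -0.0, 0.1]
gripper_width: 85.0
grasp_force: 0.0
```

View pics/g4.png

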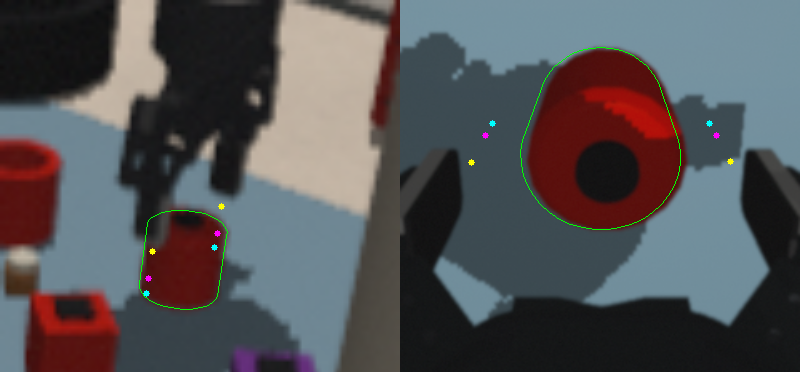

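In the side view the open fingertips end at (150,240), level with the cap top, so I need about 26 mm more. Then I grasp.

```bash
python3 -m jog '[{"ax":0,"ay":0,"az":0,"x":0,"y":0,"z":14,"jaw":85},{"ax":0,"ay":0,"az":0,"x":0,"y":0,"z":10,"jaw":85},{"ax":0,"ay":0,"az":0,"x":0,"y":0,"z":0,"jaw":85},{"ax":0,"ay":0,"az":0,"x":0,"y":0,"z":0,"jaw":40},{"ax":0,"ay":0,"az":0,"x":0,"y":0,"z":0,"jaw":40},{"ax":0,"ay":0,"az":0,"x":0,"y":0,"z":0,"jaw":40},{"ax":0,"ay":0,"az":0,"x":0,"y":0,"z":0,"jaw":40},{"ax":0,"ay":0,"az":0,"x":0,"y":0,"z":0,"jaw":40},{"ax":0,"ay":0,"az":0,"x":0,"y":0,"z":0,"jaw":40}]'
```

```text
time_s: 5.97
tool_pos: [450.0, -324.2, 2.5]
ee_rot: [3.14, -0.002, -0.0]
ft_force: [-0.4, 0.0, 6.6]
gripper_width: 50.5
grasp_force: 62.7
```

```bash
python3 -m jog '[{"ax":0,"ay":0,"az":0,"x":0,"y":0,"z":-20,"jaw":40},{"ax":0,"ay":0,"az":0,"x":0,"y":0,"z":-40,"jaw":40},{"ax":0,"ay":0,"az":0,"x":0,"y":0,"z":-40,"jaw":40},{"ax":0,"ay":0,"az":0,"x":0,"y":0,"z":-40,"jaw":40},{"ax":0,"ay":0,"az":0,"x":5,"y":-19,"z":0,"jaw":40},{"ax":0,"ay":0,"az":0,"x":10,"y":-38,"z":0,"jaw":40},{"ax":0,"ay":0,"az":0,"x":10,"y":-38,"z":0,"jaw":40},{"ax":0,"ay":0,"az":0,"x":10,"y":-38,"z":0,"jaw":40},{"ax":0,"ay":0,"az":0,"x":10,"y":-38,"z":0,"jaw":40},{"ax":0,"ay":0,"az":0,"x":10,"y":-38,"z":0,"jaw":40},{"ax":0,"ay":0,"az":0,"x":10,"y":-38,"z":0,"jaw":40},{"ax":0,"ay":0,"az":0,"x":10,"y":-38,"z":0,"jaw":40}]'; python3 -m jog '[{"ax":0,"ay":0,"az":0,"x":10,"y":-38,"z":0,"jaw":40},{"ax":0,"ay":0,"az":0,"x":10,"y":-38,"z":0,"jaw":40},{"ax":0,"ay":0,"az":0,"x":10,"y":-38,"z":0,"jaw":40},{"ax":0,"ay":0,"az":0,"x":10,"y":-38,"z":0,"jaw":40},{"ax":0,"ay":0,"az":0,"x":10,"y":-38,"z":0,"jaw":40},{"ax":0,"ay":0,"az":0,"x":10,"y":-30,"z":0,"jaw":40},{"ax":0,"ay":0,"az":0,"x":10,"y":-15,"z":0,"jaw":40},{"ax":0,"ay":0,"az":0,"x":0,"y":0,"z":0,"jaw":40},{"ax":0,"ay":0,"az":0,"x":0,"y":0,"z":0,"jaw":40}]'
```

```text
time_s: 6.97
tool_pos: [524.1, -36.7, 140.7]
ee_rot: [-3.142, 0.001, -0.0]
ft_force: [0.6, -0.8, -0.3]
gripper_width: 50.5
grasp_force: 62.5
time_s: 7.72
tool_pos: [593.9, 196.9, 139.9]
ee_rot: [3.141, 0.002, 0.001]
ft_force: [-0.1, -0.8, -1.1]
gripper_width: 50.3
grasp_force: 62.5
```

```bash
cat > nests.py <<'E'
from h import *
import sys
np.set_printoptions(precision=2,suppress=True)
k=r.get_calibration("wrist");im=r.camera("wrist");cv2.imwrite("pics/%s.png"%sys.argv[1],im)
nn,l,st,ce=cv2.connectedComponentsWithStats(yel(im))
for i in range(1,nn):
    if st[i,4]>300:
        c=max(cv2.findContours((l==i).astype(np.uint8),0,1)[0],key=cv2.contourArea)
        q=np.array([ray(k,p[0],10)[:2] for p in c],np.float32);print(st[i],ray(k,ce[i],10),cv2.minAreaRect(q))
for n in "round square slot post".split():
    print(n,[(d["uv"],round(d["p"],2),ray(k,d["uv"],10)[:2]) for d in r.pinpoint("wrist","nest_%s_floor"%n)[:1]])
E
python3 nests.py n1
```

```text
[ 119  113   73   74 4200] [621.99 294.04  10.  ] ((620.580078125, 293.91583251953125), (70.6485595703125, 69.96092987060547), 41.1790771484375)
[ 225  135   82   71 3629] [605.84 185.88  10.  ] ((603.0450439453125, 186.008544921875), (81.91170501708984, 66.54696655273438), 81.10088348388672)
[ 115  208   53   80 3080] [516.83 320.89  10.  ] ((513.53076171875, 320.85089111328125), (45.7336540222168, 90.13599395751953), 76.24633026123047)
[ 425  269   87   64 3043] [453.27 -49.83  10.  ] ((453.1593017578125, -52.21689987182617), (102.68434143066406, 61.55787658691406), 49.27397155761719)
round [([156.6, 149.5], 0.9, array([622.1 , 292.66]))]
square [([466.7, 301.3], 0.6, array([449.81, -42.79]))]
slot [([138.8, 251.1], 0.69, array([512.63, 322.15]))]
post [([267.2, 177.8], 0.93, array([594.05, 185.41]))]
```

View pics/n1.png

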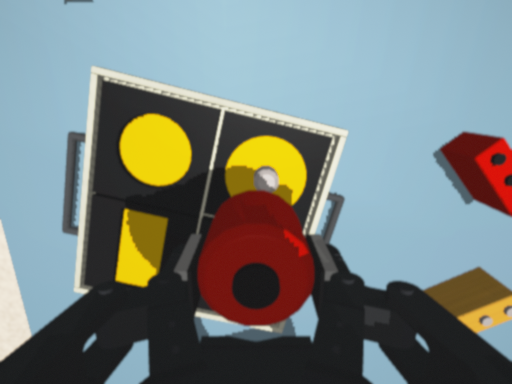

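The wrist view shows the round nest (156,149), post (266,180) and slot (140,247), which match the top-camera positions to about 2 mm, and the cap upright in the hand. I place it.

```bash
python3 -m jog '[{"ax":0,"ay":0,"az":0,"x":9,"y":-33,"z":0,"jaw":40},{"ax":0,"ay":0,"az":0,"x":9,"y":-33,"z":0,"jaw":40},{"ax":0,"ay":0,"az":0,"x":9,"y":-31,"z":0,"jaw":40},{"ax":0,"ay":0,"az":0,"x":0,"y":0,"z":20,"jaw":40},{"ax":0,"ay":0,"az":0,"x":0,"y":0,"z":30,"jaw":40},{"ax":0,"ay":0,"az":0,"x":0,"y":0,"z":30,"jaw":40},{"ax":0,"ay":0,"az":0,"x":0,"y":0,"z":20,"jaw":40},{"ax":0,"ay":0,"az":0,"x":0,"y":0,"z":10,"jaw":40},{"ax":0,"ay":0,"az":0,"x":0,"y":0,"z":0,"jaw":40},{"ax":0,"ay":0,"az":0,"x":0,"y":0,"z":0,"jaw":40}]'
```

```text
time_s: 8.8
tool_pos: [621.6, 292.8, 31.9]
ee_rot: [-3.141, -0.0, -0.001]
ft_force: [1.2, -0.6, -1.0]
gripper_width: 50.0
grasp_force: 62.7
```

```bash
python3 -m jog '[{"ax":0,"ay":0,"az":0,"x":0,"y":-1,"z":10,"jaw":40},{"ax":0,"ay":0,"az":0,"x":0,"y":0,"z":6,"jaw":40},{"ax":0,"ay":0,"az":0,"x":0,"y":0,"z":2,"jaw":40},{"ax":0,"ay":0,"az":0,"x":0,"y":0,"z":0,"jaw":40},{"ax":0,"ay":0,"az":0,"x":0,"y":0,"z":0,"jaw":40}]'
```

```text
time_s: 9.22
tool_pos: [621.5, 294.4, 13.4]
ee_rot: [-3.141, -0.0, -0.0]
ft_force: [0.4, -1.1, -0.6]
gripper_width: 50.2
grasp_force: 62.7
```

```bash
python3 -m jog '[{"ax":0,"ay":0,"az":0,"x":0,"y":0,"z":1.5,"jaw":40},{"ax":0,"ay":0,"az":0,"x":0,"y":0,"z":0,"jaw":40},{"ax":0,"ay":0,"az":0,"x":0,"y":0,"z":0,"jaw":40}]'
```

```text
time_s: 9.47
tool_pos: [621.8, 294.5, 12.6]
ee_rot: [-3.141, -0.001, -0.0]
ft_force: [-0.2, -0.1, 2.4]
gripper_width: 50.4
grasp_force: 62.8
```

```bash
python3 -m jog '[{"ax":0,"ay":0,"az":0,"x":0,"y":0,"z":0,"jaw":85},{"ax":0,"ay":0,"az":0,"x":0,"y":0,"z":0,"jaw":85},{"ax":0,"ay":0,"az":0,"x":0,"y":0,"z":0,"jaw":85},{"ax":0,"ay":0,"az":0,"x":0,"y":0,"z":0,"jaw":85},{"ax":0,"ay":0,"az":0,"x":0,"y":0,"z":0,"jaw":85},{"ax":0,"ay":0,"az":0,"x":0,"y":0,"z":-20,"jaw":85},{"ax":0,"ay":0,"az":0,"x":0,"y":0,"z":-35,"jaw":85},{"ax":0,"ay":0,"az":0,"x":0,"y":0,"z":-35,"jaw":85},{"ax":0,"ay":0,"az":0,"x":0,"y":0,"z":-35,"jaw":85},{"ax":0,"ay":0,"az":0,"x":-13.8,"y":36.7,"z":0,"jaw":85},{"ax":0,"ay":0,"az":0,"x":-13.8,"y":36.7,"z":0,"jaw":85},{"ax":0,"ay":0,"az":0,"x":-13.8,"y":36.7,"z":0,"jaw":85}]'; python3 -m jog '[{"ax":0,"ay":0,"az":0,"x":-13.8,"y":36.7,"z":0,"jaw":85},{"ax":0,"ay":0,"az":0,"x":-13.8,"y":36.7,"z":0,"jaw":85},{"ax":0,"ay":0,"az":0,"x":-13.8,"y":36.7,"z":0,"jaw":85},{"ax":0,"ay":0,"az":0,"x":-13.8,"y":36.7,"z":0,"jaw":85},{"ax":0,"ay":0,"az":0,"x":-13.8,"y":36.7,"z":0,"jaw":85},{"ax":0,"ay":0,"az":0,"x":-13.8,"y":36.7,"z":0,"jaw":85},{"ax":0,"ay":0,"az":0,"x":-13.8,"y":36.7,"z":0,"jaw":85},{"ax":0,"ay":0,"az":0,"x":-13.8,"y":36.7,"z":0,"jaw":85},{"ax":0,"ay":0,"az":0,"x":-13.8,"y":36.7,"z":0,"jaw":85},{"ax":0,"ay":0,"az":0,"x":-13.8,"y":36.7,"z":0,"jaw":85},{"ax":0,"ay":0,"az":0,"x":0,"y":0,"z":0,"jaw":85},{"ax":0,"ay":0,"az":0,"x":0,"y":0,"z":0,"jaw":85}]'; cat > sq.py <<'E'
from h import *
import sys
# usage: sq.py name x y yaw h  -> wrist fit with free height set
np.set_printoptions(precision=3,suppress=True)
n=sys.argv[1];p=[float(v) for v in sys.argv[2:5]]
s=r.get_state();print(s["tool_pos"],s["ee_rot"])
k=r.get_calibration("wrist");m=red(r.camera("wrist"))
for h in(41,46,51,56): print(h,*fit([(k,m)],SH[n],p,n in("square","long"),0,h))
E
python3 sq.py square 441.5 -183 .73
```

```text
time_s: 10.47
tool_pos: [579.9, 183.6, 137.6]
ee_rot: [-3.141, -0.002, 0.001]
ft_force: [0.5, -0.4, 0.5]
gripper_width: 85.1
grasp_force: 0.0
time_s: 11.47
tool_pos: [441.1, -184.4, 136.8]
ee_rot: [3.142, -0.0, -0.005]
ft_force: [0.1, 0.7, 0.3]
gripper_width: 85.0
grasp_force: 0.0
[ 441.123 -184.436  136.786] [ 3.142 -0.    -0.005]
41 [ 437.572 -181.837    2.383] 0.9684468412335357
46 [ 439.155 -181.644    2.378] 0.9807619638202835
51 [ 441.101 -181.96     0.819] 0.9324345479827978
56 [ 441.63  -181.786    2.443] 0.8878697667077335
```

```bash
python3 -m jog '[{"ax":0,"ay":0,"az":0,"x":-2,"y":-2.8,"z":0,"jaw":85},{"ax":0,"ay":0,"az":-0.115,"x":0,"y":0,"z":15,"jaw":85},{"ax":0,"ay":0,"az":-0.115,"x":0,"y":0,"z":15,"jaw":85},{"ax":0,"ay":0,"az":-0.115,"x":0,"y":0,"z":15,"jaw":85},{"ax":0,"ay":0,"az":-0.115,"x":0,"y":0,"z":0,"jaw":85},{"ax":0,"ay":0,"az":-0.115,"x":0,"y":0,"z":0,"jaw":85},{"ax":0,"ay":0,"az":-0.115,"x":0,"y":0,"z":0,"jaw":85},{"ax":0,"ay":0,"az":-0.115,"x":0,"y":0,"z":0,"jaw":85},{"ax":0,"ay":0,"az":0,"x":0,"y":0,"z":0,"jaw":85},{"ax":0,"ay":0,"az":0,"x":0,"y":0,"z":0,"jaw":85}]'; python3 sq.py square 439 -181.5 .8
```

```text
time_s: 12.35
tool_pos: [440.4, -178.5, 91.7]
ee_rot: [-3.141, -0.0, 0.804]
ft_force: [-0.2, -0.2, -0.5]
gripper_width: 85.5
grasp_force: 0.0
[ 440.363 -178.527   91.693] [-3.141 -0.     0.804]
41 [ 438.049 -184.281    0.811] 0.9425884167039085
46 [ 439.705 -183.035    0.806] 0.9817099567099568
51 [ 440.168 -182.507    2.38 ] 0.9434359048677198
56 [ 440.526 -181.973    2.371] 0.887884086783384
```

```bash
python3 -m jog '[{"ax":0,"ay":0,"az":0,"x":-3.5,"y":2.1,"z":10,"jaw":85},{"ax":0,"ay":0,"az":0,"x":0,"y":0,"z":30,"jaw":85},{"ax":0,"ay":0,"az":0,"x":0,"y":0,"z":30,"jaw":85},{"ax":0,"ay":0,"az":0,"x":0,"y":0,"z":19,"jaw":85},{"ax":0,"ay":0,"az":0,"x":0,"y":0,"z":0,"jaw":85},{"ax":0,"ay":0,"az":0,"x":0,"y":0,"z":0,"jaw":35},{"ax":0,"ay":0,"az":0,"x":0,"y":0,"z":0,"jaw":35},{"ax":0,"ay":0,"az":0,"x":0,"y":0,"z":0,"jaw":35},{"ax":0,"ay":0,"az":0,"x":0,"y":0,"z":0,"jaw":35},{"ax":0,"ay":0,"az":0,"x":0,"y":0,"z":0,"jaw":35},{"ax":0,"ay":0,"az":0,"x":0,"y":0,"z":0,"jaw":35}]'
```

```text
time_s: 13.32
tool_pos: [440.4, -184.7, 5.0]
ee_rot: [3.138, -0.001, 0.805]
ft_force: [0.9, -0.7, 6.0]
gripper_width: 45.4
grasp_force: 63.3
```

```bash
python3 -m jog '[{"ax":0,"ay":0,"az":0,"x":0,"y":0,"z":-15,"jaw":35},{"ax":0,"ay":0,"az":-0.1,"x":0,"y":0,"z":-30,"jaw":35},{"ax":0,"ay":0,"az":-0.1,"x":0,"y":0,"z":-30,"jaw":35},{"ax":0,"ay":0,"az":-0.1,"x":0,"y":0,"z":-30,"jaw":35},{"ax":0,"ay":0,"az":-0.1,"x":0,"y":0,"z":-30,"jaw":35},{"ax":0,"ay":0,"az":-0.126,"x":0,"y":0,"z":0,"jaw":35}]'; python3 -m jog '[{"ax":0,"ay":0,"az":-0.1,"x":0,"y":0,"z":-15,"jaw":35},{"ax":0,"ay":0,"az":-0.1,"x":0,"y":0,"z":-30,"jaw":35},{"ax":0,"ay":0,"az":-0.1,"x":0,"y":0,"z":-30,"jaw":35},{"ax":0,"ay":0,"az":-0.1,"x":0,"y":0,"z":-30,"jaw":35},{"ax":0,"ay":0,"az":-0.124,"x":0,"y":0,"z":-30,"jaw":35},{"ax":0,"ay":0,"az":0,"x":0,"y":0,"z":0,"jaw":35}]'
```

```text
time_s: 13.82
tool_pos: [441.5, -185.2, 145.5]
ee_rot: [3.13, 0.003, 1.335]
ft_force: [0.7, -0.4, 0.7]
gripper_width: 44.8
grasp_force: 62.6out of range
```

```bash
python3 -m jog '[{"ax":0,"ay":0,"az":0,"x":40,"y":-4.7,"z":0,"jaw":35},{"ax":0,"ay":0,"az":0,"x":40,"y":-4.7,"z":0,"jaw":35},{"ax":0,"ay":0,"az":0,"x":40,"y":-4.7,"z":0,"jaw":35},{"ax":0,"ay":0,"az":0,"x":40,"y":-4.7,"z":0,"jaw":35},{"ax":0,"ay":0,"az":0,"x":40,"y":-4.7,"z":0,"jaw":35},{"ax":0,"ay":0,"az":0,"x":40,"y":-4.7,"z":0,"jaw":35},{"ax":0,"ay":0,"az":0,"x":40,"y":-4.7,"z":0,"jaw":35},{"ax":0,"ay":0,"az":0,"x":40,"y":-4.7,"z":0,"jaw":35},{"ax":0,"ay":0,"az":0,"x":40,"y":-4.7,"z":0,"jaw":35},{"ax":0,"ay":0,"az":0,"x":40,"y":-4.7,"z":0,"jaw":35},{"ax":0,"ay":0,"az":0,"x":0,"y":0,"z":0,"jaw":35},{"ax":0,"ay":0,"az":0,"x":0,"y":0,"z":0,"jaw":35}]'
```

```text
time_s: 14.82
tool_pos: [488.7, 217.5, 136.9]
ee_rot: [-3.14, 0.001, 1.332]
ft_force: [0.0, -0.0, -1.9]
gripper_width: 44.9
grasp_force: 62.5
```

```bash
python3 -m jog '[{"ax":0,"ay":0,"az":0,"x":-2.4,"y":0.6,"z":20,"jaw":35},{"ax":0,"ay":0,"az":0,"x":0,"y":0,"z":35,"jaw":35},{"ax":0,"ay":0,"az":0,"x":0,"y":0,"z":35,"jaw":35},{"ax":0,"ay":0,"az":0,"x":0,"y":0,"z":20,"jaw":35},{"ax":0,"ay":0,"az":0,"x":0,"y":0,"z":8,"jaw":35},{"ax":0,"ay":0,"az":0,"x":0,"y":0,"z":2,"jaw":35},{"ax":0,"ay":0,"az":0,"x":0,"y":0,"z":0,"jaw":35},{"ax":0,"ay":0,"az":0,"x":0,"y":0,"z":0,"jaw":35}]'
```

```text
time_s: 15.48
tool_pos: [490.3, 212.9, 19.3]
ee_rot: [3.139, -0.001, 1.328]
ft_force: [-0.3, 0.6, -0.8]
gripper_width: 45.1
grasp_force: 62.5
```

```bash
python3 -m jog '[{"ax":0,"ay":0,"az":0,"x":0,"y":0,"z":2.5,"jaw":35},{"ax":0,"ay":0,"az":0,"x":0,"y":0,"z":0,"jaw":35},{"ax":0,"ay":0,"az":0,"x":0,"y":0,"z":0,"jaw":35}]'
```

```text
time_s: 15.73
tool_pos: [489.5, 213.3, 15.8]
ee_rot: [3.141, -0.001, 1.329]
ft_force: [-0.2, 0.1, -0.9]
gripper_width: 45.1
grasp_force: 62.5
```

```bash
python3 -m jog '[{"ax":0,"ay":0,"az":0,"x":1,"y":0,"z":2,"jaw":35},{"ax":0,"ay":0,"az":0,"x":0,"y":0,"z":0,"jaw":35},{"ax":0,"ay":0,"az":0,"x":0,"y":0,"z":0,"jaw":35}]'
```

```text
time_s: 15.98
tool_pos: [489.9, 213.8, 15.0]
ee_rot: [3.14, 0.0, 1.329]
ft_force: [-4.8, -3.4, 8.5]
gripper_width: 45.1
grasp_force: 63.5
```

```bash
python3 -m jog '[{"ax":0,"ay":0,"az":0,"x":0,"y":0,"z":0,"jaw":85},{"ax":0,"ay":0,"az":0,"x":0,"y":0,"z":0,"jaw":85},{"ax":0,"ay":0,"az":0,"x":0,"y":0,"z":0,"jaw":85},{"ax":0,"ay":0,"az":0,"x":0,"y":0,"z":0,"jaw":85},{"ax":0,"ay":0,"az":0,"x":0,"y":0,"z":0,"jaw":85},{"ax":0,"ay":0,"az":0,"x":0,"y":0,"z":-20,"jaw":85},{"ax":0,"ay":0,"az":0,"x":0,"y":0,"z":-35,"jaw":85},{"ax":0,"ay":0,"az":0.115,"x":0,"y":0,"z":-35,"jaw":85},{"ax":0,"ay":0,"az":0.115,"x":0,"y":0,"z":-35,"jaw":85},{"ax":0,"ay":0,"az":0.115,"x":0,"y":0,"z":0,"jaw":85},{"ax":0,"ay":0,"az":0.115,"x":0,"y":0,"z":0,"jaw":85},{"ax":0,"ay":0,"az":0.115,"x":0,"y":0,"z":0,"jaw":85}]'; python3 -m jog '[{"ax":0,"ay":0,"az":0,"x":-10,"y":35,"z":0,"jaw":85},{"ax":0,"ay":0,"az":0,"x":-11,"y":35,"z":0,"jaw":85},{"ax":0,"ay":0,"az":0,"x":-11,"y":35,"z":0,"jaw":85},{"ax":0,"ay":0,"az":0,"x":-11,"y":35,"z":0,"jaw":85},{"ax":0,"ay":0,"az":0,"x":-11,"y":35,"z":0,"jaw":85},{"ax":0,"ay":0,"az":0,"x":-10,"y":35,"z":0,"jaw":85},{"ax":0,"ay":0,"az":0,"x":-10,"y":35,"z":0,"jaw":85},{"ax":0,"ay":0,"az":0,"x":0,"y":0,"z":0,"jaw":85},{"ax":0,"ay":0,"az":0,"x":0,"y":0,"z":0,"jaw":85}]'
python3 sq.py long 603.5 -16.5 .74
```

```text
time_s: 16.98
tool_pos: [489.9, 214.4, 139.2]
ee_rot: [3.141, -0.002, 0.748]
ft_force: [-0.7, 0.2, 0.1]
gripper_width: 84.6
grasp_force: 0.0
time_s: 17.73
tool_pos: [603.4, -16.8, 137.3]
ee_rot: [-3.14, 0.001, 0.751]
ft_force: [-0.0, 0.8, -0.5]
gripper_width: 84.7
grasp_force: 0.0
[603.39  -16.837 137.312] [-3.14   0.001  0.751]
41 [601.836 -21.172   0.721] 0.9602883793105401
46 [603.118 -20.005   0.717] 0.9729771946266792
51 [603.175 -19.966   3.859] 0.9447105809910327
56 [603.414 -19.406   3.855] 0.9050327686410288
```

```bash
python3 -m jog '[{"ax":0,"ay":0,"az":0.033,"x":-2.2,"y":2.1,"z":20,"jaw":85},{"ax":0,"ay":0,"az":0,"x":0,"y":0,"z":35,"jaw":85},{"ax":0,"ay":0,"az":0,"x":0,"y":0,"z":35,"jaw":85},{"ax":0,"ay":0,"az":0,"x":0,"y":0,"z":28,"jaw":85},{"ax":0,"ay":0,"az":0,"x":0,"y":0,"z":15,"jaw":85},{"ax":0,"ay":0,"az":0,"x":0,"y":0,"z":0,"jaw":70},{"ax":0,"ay":0,"az":0,"x":0,"y":0,"z":0,"jaw":20},{"ax":0,"ay":0,"az":0,"x":0,"y":0,"z":0,"jaw":20},{"ax":0,"ay":0,"az":0,"x":0,"y":0,"z":0,"jaw":20},{"ax":0,"ay":0,"az":0,"x":0,"y":0,"z":0,"jaw":20},{"ax":0,"ay":0,"az":0,"x":0,"y":0,"z":0,"jaw":20},{"ax":0,"ay":0,"az":0,"x":0,"y":0,"z":0,"jaw":20}]'
```

```text
time_s: 18.78
tool_pos: [604.6, -18.1, 7.9]
ee_rot: [3.139, -0.003, 0.721]
ft_force: [0.8, 1.0, 6.0]
gripper_width: 26.8
grasp_force: 60.5
```

```bash
python3 -m jog '[{"ax":0,"ay":0,"az":0,"x":0,"y":0,"z":-15,"jaw":20},{"ax":0,"ay":0,"az":0.12,"x":0,"y":0,"z":-30,"jaw":20},{"ax":0,"ay":0,"az":0.12,"x":0,"y":0,"z":-30,"jaw":20},{"ax":0,"ay":0,"az":0.12,"x":0,"y":0,"z":-30,"jaw":20},{"ax":0,"ay":0,"az":0.12,"x":0,"y":0,"z":-30,"jaw":20},{"ax":0,"ay":0,"az":0.12,"x":0,"y":0,"z":0,"jaw":20},{"ax":0,"ay":0,"az":0.12,"x":0,"y":0,"z":0,"jaw":20},{"ax":0,"ay":0,"az":0.12,"x":0,"y":0,"z":0,"jaw":20},{"ax":0,"ay":0,"az":0.12,"x":0,"y":0,"z":0,"jaw":20}]'; python3 -m jog '[{"ax":0,"ay":0,"az":0,"x":-18.8,"y":-34.2,"z":0,"jaw":20},{"ax":0,"ay":0,"az":0,"x":-18.8,"y":-34.2,"z":0,"jaw":20},{"ax":0,"ay":0,"az":0,"x":-18.8,"y":-34.2,"z":0,"jaw":20},{"ax":0,"ay":0,"az":0,"x":-18.8,"y":-34.2,"z":0,"jaw":20},{"ax":0,"ay":0,"az":0,"x":-18.8,"y":-34.2,"z":0,"jaw":20},{"ax":0,"ay":0,"az":0,"x":-18.8,"y":-34.2,"z":0,"jaw":20},{"ax":0,"ay":0,"az":0,"x":-18.8,"y":-34.2,"z":0,"jaw":20},{"ax":0,"ay":0,"az":0,"x":-18.8,"y":-34.2,"z":0,"jaw":20},{"ax":0,"ay":0,"az":0,"x":-18.8,"y":-34.2,"z":0,"jaw":20},{"ax":0,"ay":0,"az":0,"x":0,"y":0,"z":0,"jaw":20},{"ax":0,"ay":0,"az":0,"x":0,"y":0,"z":0,"jaw":20}]'; python3 nests.py n2
```

```text
time_s: 19.53
tool_pos: [603.0, -18.2, 140.6]
ee_rot: [-3.141, -0.0, -0.245]
ft_force: [0.0, 0.7, -0.9]
gripper_width: 26.7
grasp_force: 59.4
time_s: 20.45
tool_pos: [510.6, 322.8, 140.1]
ee_rot: [3.141, 0.0, -0.235]
ft_force: [0.9, -0.4, -0.5]
gripper_width: 26.9
grasp_force: 59.7
[ 337    0   93  102 6499] [597.34 187.25  10.  ] ((595.452392578125, 187.25588989257812), (81.04670715332031, 81.74858856201172), 84.44418334960938)
[ 219   26   81   69 1444] [604.48 293.63  10.  ] ((611.4965209960938, 293.9307861328125), (70.91162872314453, 51.58259963989258), 85.87047576904297)
[ 234  126   50   52 2370] [537.37 313.39  10.  ] ((535.1157836914062, 314.2733459472656), (47.697288513183594, 49.710025787353516), 76.5217056274414)
[ 335  141   71   64 1062] [505.84 217.34  10.  ] ((488.86077880859375, 212.4873504638672), (63.74638748168945, 64.00942993164062), 76.52488708496094)
round []
square []
slot [([260.1, 174.6], 0.87, array([512.95, 317.92]))]
post [([381.1, 54.6], 0.98, array([594.34, 188.79]))]
```

View pics/n2.png

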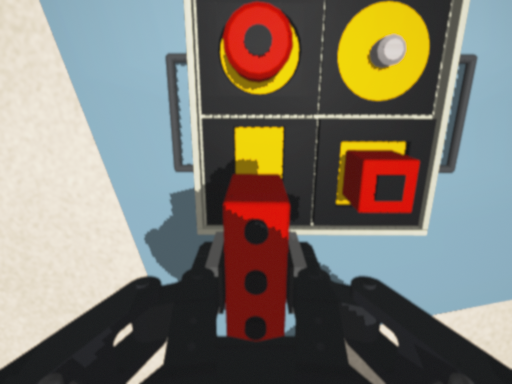

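The round cap sits in its pocket (258,42) and the square in its pocket (385,183), both upright. The long cover is aligned in the hand.

```bash
python3 -m jog '[{"ax":0,"ay":0,"az":0,"x":5,"y":1,"z":20,"jaw":20},{"ax":0,"ay":0,"az":0,"x":0,"y":0,"z":35,"jaw":20},{"ax":0,"ay":0,"az":0,"x":0,"y":0,"z":35,"jaw":20},{"ax":0,"ay":0,"az":0,"x":0,"y":0,"z":20,"jaw":20},{"ax":0,"ay":0,"az":0,"x":0,"y":0,"z":9,"jaw":20},{"ax":0,"ay":0,"az":0,"x":0,"y":0,"z":2,"jaw":20},{"ax":0,"ay":0,"az":0,"x":0,"y":0,"z":0,"jaw":20},{"ax":0,"ay":0,"az":0,"x":0,"y":0,"z":0,"jaw":20}]'
```

```text
time_s: 21.37
tool_pos: [517.1, 318.5, 20.3]
ee_rot: [-3.14, -0.001, -0.24]
ft_force: [0.3, -0.3, -1.0]
gripper_width: 26.7
grasp_force: 59.7
```

```bash
python3 -m jog '[{"ax":0,"ay":0,"az":0,"x":0,"y":0,"z":2,"jaw":20},{"ax":0,"ay":0,"az":0,"x":0,"y":0,"z":0,"jaw":20},{"ax":0,"ay":0,"az":0,"x":0,"y":0,"z":0,"jaw":20}]'
```

```text
time_s: 21.62
tool_pos: [516.6, 318.9, 17.8]
ee_rot: [-3.141, -0.001, -0.239]
ft_force: [1.6, 0.3, -0.4]
gripper_width: 27.1
grasp_force: 59.9
```

```bash
python3 -m jog '[{"ax":0,"ay":0,"az":0,"x":0,"y":-1,"z":2,"jaw":20},{"ax":0,"ay":0,"az":0,"x":0,"y":0,"z":0,"jaw":20},{"ax":0,"ay":0,"az":0,"x":0,"y":0,"z":0,"jaw":20}]'
```

```text
time_s: 21.87
tool_pos: [516.8, 319.1, 17.7]
ee_rot: [3.141, -0.001, -0.239]
ft_force: [-5.1, -5.1, 10.3]
gripper_width: 26.8
grasp_force: 61.2
```

```bash
python3 -m jog '[{"ax":0,"ay":0,"az":0,"x":0,"y":0,"z":0,"jaw":85},{"ax":0,"ay":0,"az":0,"x":0,"y":0,"z":0,"jaw":85},{"ax":0,"ay":0,"az":0,"x":0,"y":0,"z":0,"jaw":85},{"ax":0,"ay":0,"az":0,"x":0,"y":0,"z":0,"jaw":85},{"ax":0,"ay":0,"az":0,"x":0,"y":0,"z":0,"jaw":85},{"ax":0,"ay":0,"az":0,"x":0,"y":0,"z":-20,"jaw":85},{"ax":0,"ay":0,"az":0,"x":0,"y":0,"z":-35,"jaw":85},{"ax":0,"ay":0,"az":0,"x":0,"y":0,"z":-35,"jaw":85},{"ax":0,"ay":0,"az":0,"x":0,"y":0,"z":-35,"jaw":85},{"ax":0,"ay":0,"az":0,"x":12.9,"y":35.4,"z":0,"jaw":85},{"ax":0,"ay":0,"az":0,"x":12.9,"y":35.4,"z":0,"jaw":85},{"ax":0,"ay":0,"az":0,"x":12.9,"y":35.4,"z":0,"jaw":85}]'; python3 -m jog '[{"ax":0,"ay":0,"az":0,"x":12.9,"y":35.4,"z":0,"jaw":85},{"ax":0,"ay":0,"az":0,"x":12.9,"y":35.4,"z":0,"jaw":85},{"ax":0,"ay":0,"az":0,"x":12.9,"y":35.4,"z":0,"jaw":85},{"ax":0,"ay":0,"az":0,"x":12.9,"y":35.4,"z":0,"jaw":85},{"ax":0,"ay":0,"az":0,"x":12.9,"y":35.4,"z":0,"jaw":85},{"ax":0,"ay":0,"az":0,"x":12.9,"y":35.4,"z":0,"jaw":85},{"ax":0,"ay":0,"az":0,"x":12.9,"y":35.4,"z":0,"jaw":85},{"ax":0,"ay":0,"az":0,"x":12.9,"y":35.4,"z":0,"jaw":85},{"ax":0,"ay":0,"az":0,"x":12.9,"y":35.4,"z":0,"jaw":85},{"ax":0,"ay":0,"az":0,"x":12.9,"y":35.4,"z":0,"jaw":85},{"ax":0,"ay":0,"az":0,"x":12.9,"y":35.4,"z":0,"jaw":85},{"ax":0,"ay":0,"az":0,"x":12.9,"y":35.4,"z":0,"jaw":85}]'; python3 -m jog '[{"ax":0,"ay":0,"az":0,"x":12.9,"y":35.4,"z":0,"jaw":85},{"ax":0,"ay":0,"az":0,"x":12.9,"y":35.4,"z":0,"jaw":85},{"ax":0,"ay":0,"az":0,"x":0,"y":0,"z":0,"jaw":85},{"ax":0,"ay":0,"az":0,"x":0,"y":0,"z":0,"jaw":85}]'; python3 sq.py tube 585.5 -318.5 0
```

```text
time_s: 22.87
tool_pos: [529.1, 206.9, 141.2]
ee_rot: [-3.141, -0.002, -0.237]
ft_force: [-0.0, -1.3, -0.4]
gripper_width: 84.9
grasp_force: 0.0
time_s: 23.87
tool_pos: [578.5, -243.8, 140.0]
ee_rot: [-3.141, -0.0, -0.239]
ft_force: [0.4, 0.6, -0.4]
gripper_width: 85.2
grasp_force: 0.0
time_s: 24.2
tool_pos: [586.3, -318.6, 138.7]
ee_rot: [-3.141, 0.002, -0.242]
ft_force: [-0.4, 1.0, 0.4]
gripper_width: 84.9
grasp_force: 0.0
[ 586.26  -318.623  138.673] [-3.141  0.002 -0.242]
41 [ 581.369 -317.158    0.   ] 0.9308036365758982
46 [ 581.64  -317.221    0.   ] 0.9736760539241605
51 [ 583.339 -317.865    0.   ] 0.9751781019345954
56 [ 585.196 -318.411    0.   ] 0.9367033237418922
```

```bash
python3 -m jog '[{"ax":0,"ay":0,"az":0,"x":-3.6,"y":0,"z":20,"jaw":85},{"ax":0,"ay":0,"az":0,"x":0,"y":0,"z":35,"jaw":85},{"ax":0,"ay":0,"az":0,"x":0,"y":0,"z":35,"jaw":85},{"ax":0,"ay":0,"az":0,"x":0,"y":0,"z":30,"jaw":85},{"ax":0,"ay":0,"az":0,"x":0,"y":0,"z":17,"jaw":85},{"ax":0,"ay":0,"az":0,"x":0,"y":0,"z":0,"jaw":85},{"ax":0,"ay":0,"az":0,"x":0,"y":0,"z":0,"jaw":50},{"ax":0,"ay":0,"az":0,"x":0,"y":0,"z":0,"jaw":50},{"ax":0,"ay":0,"az":0,"x":0,"y":0,"z":0,"jaw":50},{"ax":0,"ay":0,"az":0,"x":0,"y":0,"z":0,"jaw":50},{"ax":0,"ay":0,"az":0,"x":0,"y":0,"z":0,"jaw":50}]'
```

```text
time_s: 25.17
tool_pos: [585.1, -316.4, 6.5]
ee_rot: [3.141, -0.005, -0.239]
ft_force: [-0.1, 1.1, 6.8]
gripper_width: 61.1
grasp_force: 65.6
```

```bash
python3 -m jog '[{"ax":0,"ay":0,"az":0,"x":0,"y":0,"z":-15,"jaw":50},{"ax":0,"ay":0,"az":0,"x":0,"y":0,"z":-40,"jaw":50},{"ax":0,"ay":0,"az":0,"x":0,"y":0,"z":-40,"jaw":50},{"ax":0,"ay":0,"az":0,"x":0,"y":0,"z":-40,"jaw":50},{"ax":0,"ay":0,"az":0,"x":-8.5,"y":-37.8,"z":0,"jaw":50},{"ax":0,"ay":0,"az":0,"x":-8.5,"y":-37.8,"z":0,"jaw":50},{"ax":0,"ay":0,"az":0,"x":-8.5,"y":-37.8,"z":0,"jaw":50},{"ax":0,"ay":0,"az":0,"x":-8.5,"y":-37.8,"z":0,"jaw":50},{"ax":0,"ay":0,"az":0,"x":-8.5,"y":-37.8,"z":0,"jaw":50},{"ax":0,"ay":0,"az":0,"x":-8.5,"y":-37.8,"z":0,"jaw":50},{"ax":0,"ay":0,"az":0,"x":-8.5,"y":-37.8,"z":0,"jaw":50},{"ax":0,"ay":0,"az":0,"x":-8.5,"y":-37.8,"z":0,"jaw":50}]'; python3 -m jog '[{"ax":0,"ay":0,"az":0,"x":-8.5,"y":-37.8,"z":0,"jaw":50},{"ax":0,"ay":0,"az":0,"x":-8.5,"y":-37.8,"z":0,"jaw":50},{"ax":0,"ay":0,"az":0,"x":-8.5,"y":-37.8,"z":0,"jaw":50},{"ax":0,"ay":0,"az":0,"x":-8.5,"y":-37.8,"z":0,"jaw":50},{"ax":0,"ay":0,"az":0,"x":-8.5,"y":-37.8,"z":0,"jaw":50},{"ax":0,"ay":0,"az":0,"x":0,"y":0,"z":0,"jaw":50},{"ax":0,"ay":0,"az":0,"x":0,"y":0,"z":0,"jaw":50},{"ax":0,"ay":0,"az":0,"x":0,"y":0,"z":0,"jaw":50}]'; python3 nests.py n3
```

```text
time_s: 26.17
tool_pos: [588.7, -4.3, 138.9]
ee_rot: [-3.141, -0.001, -0.239]
ft_force: [0.4, 1.7, -1.5]
gripper_width: 60.9
grasp_force: 65.5
time_s: 26.83
tool_pos: [592.4, 187.4, 138.4]
ee_rot: [3.141, -0.0, -0.239]
ft_force: [0.2, -1.1, -0.5]
gripper_width: 61.0
grasp_force: 65.6
[   0    0  132   51 3386] [772.01 327.31  10.  ] ((779.5985717773438, 314.09698486328125), (37.01860046386719, 119.73741149902344), 5.718408107757568)
[ 214  134   83   59 3216] [609.18 183.87  10.  ] ((606.9732666015625, 184.62010192871094), (81.24613189697266, 57.49283981323242), 76.34476470947266)
[ 112  140   68   70 1212] [625.11 280.08  10.  ] ((623.2775268554688, 285.28485107421875), (71.17501068115234, 50.80826187133789), 14.980545997619629)
[ 446  219   66   79 3047] [449.69 -32.6   10.  ] ((443.25433349609375, -39.249202728271484), (79.27912902832031, 71.27842712402344), 28.12015151977539)
[129 237  43  15 344] [552.47 314.31  10.  ] ((549.1826782226562, 312.8789978027344), (44.77531433105469, 16.380069732666016), 76.35371398925781)
round []
square []
slot []
post [([255.9, 178.0], 0.84, array([592.92, 187.19]))]
```

View pics/n3.png

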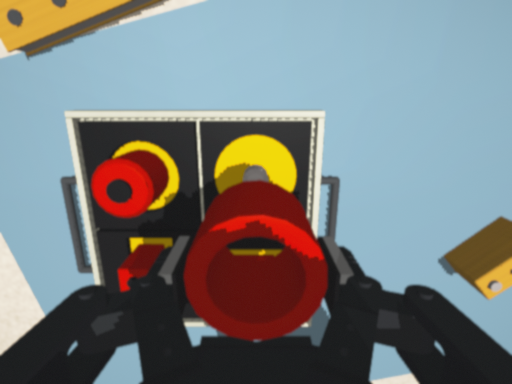

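The tube is held upright, and the post shows just ahead at (256,175). The round cap, long cover and look-alikes are undisturbed. I lower it.

```bash
python3 -m jog '[{"ax":0,"ay":0,"az":0,"x":3.2,"y":0,"z":20,"jaw":50},{"ax":0,"ay":0,"az":0,"x":0,"y":0,"z":35,"jaw":50},{"ax":0,"ay":0,"az":0,"x":0,"y":0,"z":30,"jaw":50},{"ax":0,"ay":0,"az":0,"x":0,"y":0,"z":15,"jaw":50},{"ax":0,"ay":0,"az":0,"x":0,"y":0,"z":12,"jaw":50},{"ax":0,"ay":0,"az":0,"x":0,"y":0,"z":6,"jaw":50},{"ax":0,"ay":0,"az":0,"x":0,"y":0,"z":0,"jaw":50},{"ax":0,"ay":0,"az":0,"x":0,"y":0,"z":0,"jaw":50}]'
```

```text
time_s: 27.75
tool_pos: [596.3, 186.8, 21.4]
ee_rot: [-3.141, -0.001, -0.24]
ft_force: [0.6, -0.1, -1.0]
gripper_width: 61.2
grasp_force: 65.6
```

```bash
python3 -m jog '[{"ax":0,"ay":0,"az":0,"x":0,"y":0,"z":2.5,"jaw":50},{"ax":0,"ay":0,"az":0,"x":0,"y":0,"z":0,"jaw":50},{"ax":0,"ay":0,"az":0,"x":0,"y":0,"z":0,"jaw":50}]'
```

```text
time_s: 28.0
tool_pos: [596.1, 187.0, 18.8]
ee_rot: [-3.141, -0.002, -0.239]
ft_force: [-0.0, -0.3, -2.5]
gripper_width: 61.0
grasp_force: 65.6
```

```bash
python3 -m jog '[{"ax":0,"ay":0,"az":0,"x":0,"y":0,"z":2,"jaw":50},{"ax":0,"ay":0,"az":0,"x":0,"y":0,"z":0,"jaw":50},{"ax":0,"ay":0,"az":0,"x":0,"y":0,"z":0,"jaw":50}]'
```

```text
time_s: 28.25
tool_pos: [596.2, 187.1, 16.6]
ee_rot: [-3.141, -0.002, -0.239]
ft_force: [0.4, 1.9, 3.6]
gripper_width: 60.9
grasp_force: 65.8
```

```bash
python3 -m jog '[{"ax":0,"ay":0,"az":0,"x":0,"y":0,"z":0,"jaw":85},{"ax":0,"ay":0,"az":0,"x":0,"y":0,"z":0,"jaw":85},{"ax":0,"ay":0,"az":0,"x":0,"y":0,"z":0,"jaw":85},{"ax":0,"ay":0,"az":0,"x":0,"y":0,"z":0,"jaw":85},{"ax":0,"ay":0,"az":0,"x":0,"y":0,"z":-20,"jaw":85},{"ax":0,"ay":0,"az":0,"x":0,"y":0,"z":-40,"jaw":85},{"ax":0,"ay":0,"az":0,"x":0,"y":0,"z":-40,"jaw":85},{"ax":0,"ay":0,"az":0,"x":0,"y":0,"z":-40,"jaw":85},{"ax":0,"ay":0,"az":0,"x":-35,"y":-10,"z":-10,"jaw":85},{"ax":0,"ay":0,"az":0,"x":-35,"y":-10,"z":-10,"jaw":85},{"ax":0,"ay":0,"az":0,"x":-35,"y":-10,"z":-10,"jaw":85},{"ax":0,"ay":0,"az":0,"x":-30,"y":0,"z":0,"jaw":85}]'; python3 -c "
from h import *
w=r.camera('wrist');s=r.camera('side')
cv2.imwrite('pics/f.png',np.hstack([cv2.resize(w,(400,300)),cv2.resize(s[130:310,70:310],(400,300))]))"
```

```text
time_s: 29.25
tool_pos: [470.5, 249.8, 188.2]
ee_rot: [-3.138, -0.002, -0.238]
ft_force: [0.3, -0.1, 0.6]
gripper_width: 84.9
grasp_force: 0.0
```

View pics/f.png

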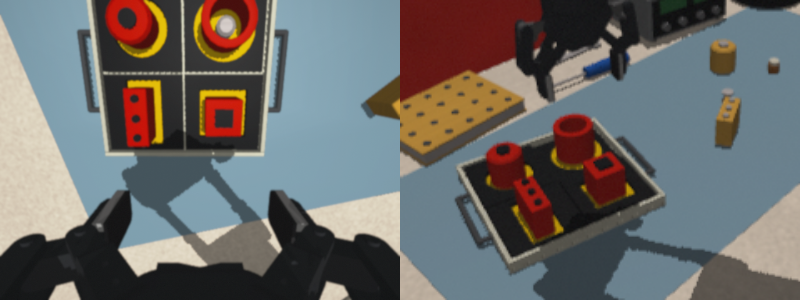

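All four covers stand upright and seated in the matching places. In the wrist half: round (128,22), tube over the post (229,22), long (138,117), square (224,117). The two gold parts are untouched in the side half at (722,58) and (727,120).

```bash
python3 -m jog '[{"ax":0,"ay":0,"az":0,"x":0,"y":0,"z":0,"jaw":85},{"ax":0,"ay":0,"az":0,"x":0,"y":0,"z":0,"jaw":85}]'; python3 -c "
from cell import r
print(r.job_done())"
```

```text
time_s: 29.52
tool_pos: [471.9, 247.8, 185.5]
ee_rot: [3.141, -0.0, -0.239]
ft_force: [0.6, -0.2, -0.3]
gripper_width: 85.1
grasp_force: 0.0
the job is handed in; nothing more can be done
None
```

All four red covers are upright and seated in their matching places in the caddy, the gold parts were left untouched, and I handed the job in at 29.5 s; my first grasp closed on top of the round cap (about 17 N, cap stayed upright), and no result came back from the judging.

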